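# Tip a steel disc up in its pocket and put it in the tray

## Robot

A 6-joint arm with a two-finger parallel gripper is mounted at the origin on the work surface; the furniture and walls round the work are solid. World frame = base frame: x ahead of the robot, y to its left, z up, the work surface at z = 0. Lengths are in mm, angles in rad, forces in N, time in s.
With the tool pointing down it reaches from about 275 to 850 mm from the base axis. Payload 5.2 kg.
Tool frame: the origin (TCP) lies between the finger pads; the fingertips stand manip.nose_length ahead of it and the grasp point (between the pads) lies 2 mm behind it (manip.nose_length is the distance from the TCP to the fingertips, in mm); z points along the fingers, y is the line along which they close (so a half turn about z gives the same grasp; the last joint's range is limited). The gripper opens to 85 mm and grips with 20 to 120 N. Pads are 22 mm wide; open, the fingers measure 114 mm over their backs; the gripper's body (76 mm by 85 mm) begins 54 mm behind the grasp point. The pads swing forward as they close: fully open they stand 13 mm farther back than shut.
Start: joints at [-1.551, 0.259, 1.535, -0, 1.348, -0.203], TCP at [121.55, -536.405, 248.31] pointing down, gripper open.
Joint ranges: [-3.14, 3.14], [-0.91, 2.08], [0.19, 2.58], [-1.22, 4.36], [0.22, 2.71], [-3.12, 3.12]. Speed limits (rad/s): [2.57, 2.57, 3.14, 3.14, 3.14, 3.14].

## Interface

Orientations are given as a rotation vector (axis times angle).
In Python, from workcell import manip, optics, ticket gives the robot as it stands.
- The arm moves only by the tool servo_tool, never from a script. Its argument "commands" is a list of rows, each a list of 7 numbers: the shift along the tool's x, y, z scaled (see below), then the turn, a rotation vector about the tool's x, y, z scaled (see below), then the opening, from 0 (shut) to 1 (fully open). A call has exactly 10 rows; each row is the pose to reach, as a shift and turn from the pose commanded when the call began, along the tool's axes at that moment, turning the shorter way round; what a row does not reach only later rows make up. The controller multiplies each number of a shift by 750 mm and each number of a turn by pi rad. A row lasts 1/12 s, in which the tool goes at most 41.7 mm and 7.16 degrees, less where a joint would pass 70% of its speed; a pose out of reach is approached as far as the arm can. A call with a number of a shift or a turn outside -1 to 1 is refused whole. A call with a gripper value outside its range is refused whole. The fingers move at their own pace and stop on an object; "force" is the grip in N (left out, the last holds). Time passes only in rows, so rows that repeat a pose let the fingers close, or fill a call up. It gives the time, the measured TCP pose, the force, the opening and the grip force at its end, in the units of the state.
- manip.state(): the state, without advancing time (a new reading comes with each control period).
- optics.snapshot(name): name is "side" or "top"; returns the picture (400x640x3 uint8, red, green, blue); there is no depth.
- optics.camera_model(name): a dict with "fx", "fy", "cx", "cy" (pixels), "k1" (the pictures are not rectified: a ray, as slopes to the right and down, at radius r is drawn at 1 + k1 r^2 times it, then the intrinsics apply), "rvec" (rotation vector, rad) and "tvec" (3), from world to camera coordinates, as OpenCV has them. Camera axes: x right, y down, z forward; pixel columns grow to the right and rows downward; lengths in mm; the calibration is good to about 2 mm. A picture is of the moment at which its call begins. camera_model takes no time and is no camera call.
- ticket.job_done(): hands the job in; it is judged then, once.
The state is a dict: "time_s": time; "qpos": joint angles; "joint_velocities": joint speeds; "tau": joint torques, N m; "position": TCP position; "eef_rot": TCP orientation; "ft_force": force on the tool from outside, world axes, zero at the start; "torque": the same for the moment, N m; "gripper_width": opening from 0.0 (shut) to 1.0 (fully open); "gripper_force": force on a finger pad.
Only numpy, scipy, OpenCV 4.12 (cv2) and the standard library are available. Lean on these libraries where they do the work, as an engineer would, in place of code of your own. Each camera call takes 0.05 s, during which the arm holds its last target. There are 200 camera calls.

## Task

Two steel parts of the same size lie in tip-up pocket holders on the bench. Take out the solid disc, the one without a hole: push down the rim that overhangs the trough so that the disc tips up in its pocket, then grip its raised edge, lift it out and lay it flat in the open grey tray. Set it down, do not drop it from a height, and leave the washer with the hole where it is.

Things in the scene. Friction and masses are not known exactly. Their poses are not given: they have to be found in the camera images.
- disc_center (a point): Centre of the loose solid steel disc, 64 mm across, 8 mm thick, 0.2 kg; z is its axis. Starts flat in the holder, centre at holder x=5, z=36 mm, rim 27 mm over the trough. Closed fingertips whose near edge is at holder x=24, lowered to z=18, push that rim down to the trough floor; the disc then stays leaning on the step, 50 to 90 deg from level, raised rim on the low-x side near z=60, to be pinched across its 8 mm.
- holder: Grey pocket holder of the disc, fixed, 79 (x) x 90 (y) x 39 mm. Origin on the bench, z up; x runs roughly away from the robot, from ledge to trough. Ledge top z=32 ends in a step at x=10. Walls at y=-34, 34 and x=-28 rise to z=39, leaving no finger room; tips above z=40 clear them. Trough floor z=4; a stop 14 high from x=33 to 40; open beyond it. Its place, left or right of its twin, varies.
- washer_center (a point): Centre of the loose steel washer, 64 mm across, 8 mm thick, with a 24 mm hole, lying flat in the twin holder in the same way as the disc. It must stay there.
- tray: Open square grey sheet-metal tray, fixed to the bench, 150 by 150 mm outside, walls 4 mm thick and 20 mm high, inner floor 4 mm above the bench. Origin on the bench under its centre, x and y along its sides, z up. The disc goes flat on its floor, either face up, anywhere inside.
Things that resemble listed ones, but are neither listed nor needed, are in the scene too. Leave any pink or red look-alike of the part that bears disc_center alone.

How it is judged:
By the outcome, as a careful person would: the job done as asked, in the order asked, and still so for the second after the job is handed in, with the robot touching nothing.
It also fails if it takes over 43 s, if anything falls off the work surface, if the arm or the gripper's body presses on something with over 40 N, if the wrist force passes 120 N, or if a joint passes its speed limit or range.

## Working session

There is one attempt and no reset: what is moved stays moved. The work goes in short steps, Python scripts to look and compute and a tool call to move; the robot and the scene stay as the last step left them, time stands still between calls to the robot, and variables do not carry over. Pictures are saved under pics/ and viewed, at most 10 in all, crops included, and the job is handed in when it is done.

Besides the shell and the picture viewer there is one more tool, called after "Request:" in YAML: its name, and indented under it one key for each argument. servo_tool: Moves the arm, as the interface text tells. Shifts and turns lie within -1 to 1; 1 stands for 750 mm of shift or pi rad of turn. Its arguments: {"type":"object","properties":{"commands":{"type":"array"},"force":{"type":"number"}},"required":["commands"]}

```bash
mkdir -p pics; python3 - <<'E'
from workcell import manip, optics
import cv2
print(manip.state(), manip.nose_length)
for n in("top","side"):
    cv2.imwrite(f"pics/{n}0.png",optics.snapshot(n)[:,:,::-1]); print(optics.camera_model(n))
E
```

```text
{'time_s': 0.0, 'qpos': array([-1.55082673e+00,  2.59367844e-01,  1.53609038e+00, -3.94610928e-05,
        1.34802340e+00, -2.02794845e-01]), 'joint_velocities': array([ 0.00157079,  0.00046265,  0.00010687,  0.00185134, -0.00017463,
        0.0016109 ]), 'tau': array([-1.15486004e-03, -4.46034300e+01, -2.90579098e+01, -6.72997303e-04,
        1.17789864e-02,  6.80326451e-06]), 'position': array([ 121.51198033, -535.88660198,  247.45838071]), 'eef_rot': array([-3.12025103e+00, -3.48998689e-01, -2.10547210e-04]), 'ft_force': array([ 0.2786759 , -0.10534255,  0.21372584]), 'torque': array([ 0.03017564,  0.00437343, -0.0254559 ]), 'gripper_force': 0.0, 'gripper_width': 1.0017430060705137} 17.0
{'fx': 373.3304329815168, 'fy': 373.3304329815168, 'cx': 319.033746895814, 'cy': 200.6532275072417, 'k1': -0.011517372449394096, 'rvec': array([ 2.18209221, -2.19208657,  0.09967778]), 'tvec': array([-113.34708289,  454.14207986,  874.41664739])}
{'fx': 427.5208161909165, 'fy': 427.5208161909165, 'cx': 322.99425642730205, 'cy': 203.6328867964575, 'k1': -0.0694072739855512, 'rvec': array([ 1.99251306,  0.27605125, -0.1772681 ]), 'tvec': array([-419.31737938,  -41.03841643, 1118.12752785])}
```

View pics/top0.png

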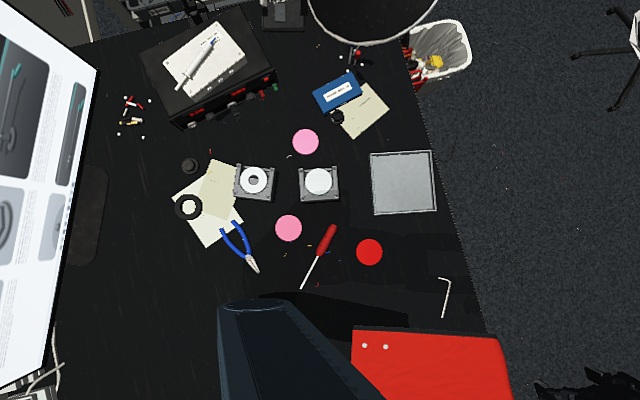

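View pics/side0.png

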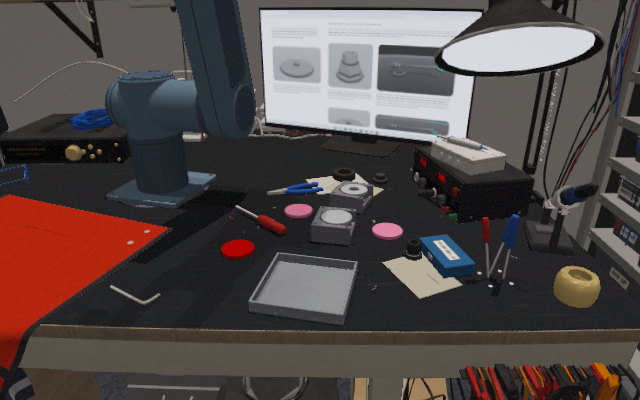

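Top view: washer at (253,180), solid disc at (319,181), tray about (403,182). The pink and red discs are look-alikes. Next I measure these.

```bash
cat > h.py <<'E'
import cv2, numpy as np
from workcell import manip, optics
from scipy.spatial.transform import Rotation as R
def ray(n,uv):
    c=optics.camera_model(n); uv=np.atleast_2d(uv).astype(float)
    K=np.array([[c['fx'],0,c['cx']],[0,c['fy'],c['cy']],[0,0,1]])
    s=cv2.undistortPoints(uv[:,None],K,np.array([c['k1'],0,0,0,0.]))[:,0]
    M=R.from_rotvec(c['rvec']).as_matrix(); o=-M.T@c['tvec']
    return o,np.c_[s,np.ones(len(s))]@M
def onz(n,uv,z):
    o,d=ray(n,uv); return o+d*((z-o[2])/d[:,2])[:,None]
def proj(n,P):
    c=optics.camera_model(n)
    K=np.array([[c['fx'],0,c['cx']],[0,c['fy'],c['cy']],[0,0,1]])
    return cv2.projectPoints(np.atleast_2d(P).astype(float),c['rvec'],c['tvec'],K,np.array([c['k1'],0,0,0,0.]))[0][:,0]
E
python3 - <<'E'
from h import *
im=cv2.imread("pics/top0.png"); 
def comps(n,m,box):
    k,l,s,c=cv2.connectedComponentsWithStats(m.astype(np.uint8))
    return [(c[i],s[i],l==i) for i in range(1,k) if s[i][4]>80 and box[0]<c[i][0]<box[2] and box[1]<c[i][1]<box[3]]
hsv=cv2.cvtColor(im,cv2.COLOR_BGR2HSV)
m=(hsv[...,2]>190)&(hsv[...,1]<30)
for c,s,_ in comps("top",m,(230,150,345,210)): print("bright",c,s,onz("top",c,40))
m=(hsv[...,2]>60)&(hsv[...,1]<40)
for c,s,l in comps("top",m,(290,140,450,220)):
    r=cv2.minAreaRect(np.argwhere(l)[:,::-1].astype(np.float32)); b=cv2.boxPoints(r); z=39 if s[4]<2500 else 20
    P=onz("top",b,z); print("grey",s,r,"\n",P.round(1),P.mean(0), [np.linalg.norm(P[i]-P[i-1]).round(1) for i in range(4)])
im2=cv2.imread("pics/side0.png"); h2=cv2.cvtColor(im2,cv2.COLOR_BGR2HSV)
m=(h2[...,2]>180)&(h2[...,1]<30)
for c,s,_ in comps("side",m,(305,200,365,245)): print("side",c,s,onz("side",c,40))
a=cv2.resize(im[150:215,225:345],None,fx=6,fy=6,interpolation=cv2.INTER_CUBIC)
cv2.imwrite("pics/crop.png",a)
E
```

```text
bright [253.05073996 179.45454545] [240 167  27  26 473] [[502.33876481  39.06321403  40.        ]]
bright [318.00541516 180.97111913] [305 168  27  27 554] [[ 498.22233905 -112.97553748   40.        ]]
grey [ 369  149   68   67 3779] ((402.7293395996094, 181.98236083984375), (62.81443405151367, 62.967830657958984), 85.60128784179688) 
 [[ 568.4 -236.6   20. ]
 [ 580.  -389.6   20. ]
 [ 427.8 -396.7   20. ]
 [ 416.9 -245.7   20. ]] [ 498.26524459 -317.15260664   20.        ] [np.float64(151.7), np.float64(153.4), np.float64(152.4), np.float64(151.3)]
grey [ 298  166   41   36 1204] ((318.19171142578125, 183.2798614501953), (33.128204345703125, 38.59797286987305), 86.05481719970703) 
 [[ 529.1  -65.6   39. ]
 [ 535.1 -156.3   39. ]
 [ 456.9 -160.9   39. ]
 [ 451.1  -70.9   39. ]] [ 493.03969081 -113.4286998    39.        ] [np.float64(78.2), np.float64(90.9), np.float64(78.3), np.float64(90.2)]
```

View pics/crop.png

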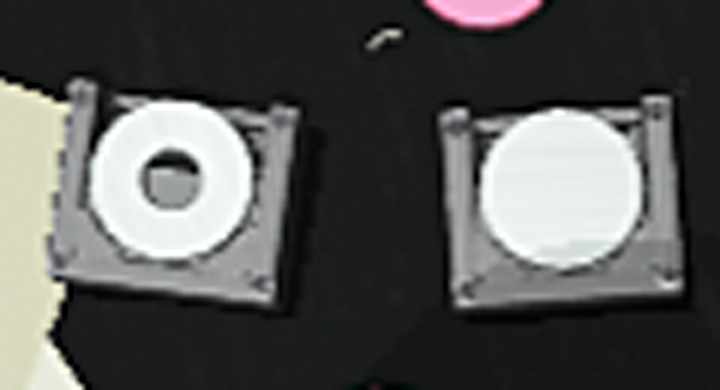

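The solid disc is in the right-hand holder (crop about (560,188)); the washer is in the left one. The rectangle measures 78x91 against the given 79x90, and the tray 152 against 150. Holder origin is about (493,-113.3), yaw 3.8°. Disc top centre (498.2,-113.0) agrees with holder x=5.

```bash
cat >> h.py <<'E'
import json,os
H=np.array([493.,-113.3,0]); YH=np.deg2rad(3.8); RH=R.from_euler('z',YH)
def tool(yaw,tilt=0):
    """tool down, yaw of tool x (deg, holder-relative), then turn about tool x by tilt deg"""
    return RH*R.from_euler('z',yaw,degrees=True)*R.from_euler('x',180,degrees=True)*R.from_euler('x',tilt,degrees=True)
def plan(p,rot,dec=3,save=True):
    f="cmd.json"
    c=json.load(open(f)) if os.path.exists(f) else dict(p=[121.55,-536.405,248.31],r=[-3.12025103,-.348998689,0])
    R0=R.from_rotvec(c['r']); s=(R0.inv().apply(np.array(p)-c['p'])/750).round(dec+1); t=((R0.inv()*rot).as_rotvec()/np.pi).round(dec+1)
    print("row",s.tolist(),t.tolist(),"mm",np.linalg.norm(s*750).round(1),"deg",(np.linalg.norm(t)*180).round(1))
    if save: json.dump(dict(p=(R0.apply(s*750)+c['p']).tolist(),r=(R0*R.from_rotvec(t*np.pi)).as_rotvec().tolist()),open(f,'w'))
def hp(x,y,z): return H+RH.apply([x,y,z])
E
python3 - <<'E'
from h import *
a=np.array([121.55,-536.4,248.3]); b=hp(35,0,110)
print(b)
plan([325,-325,220],R.from_rotvec([-3.12025103,-.348998689,0]))
plan(b,tool(0))
E
```

```text
[ 527.92305139 -110.98041349  110.        ]
row [0.3268, -0.2149, 0.0382] [0.0, 0.0, 0.0] mm 294.7 deg 0.0
row [0.3269, -0.2183, 0.1472] [-0.0006, -0.0, 0.0498] mm 314.8 deg 9.0
```

Request:
servo_tool:
  commands:
    - [0.3268,-0.2149,0.0382,0,0,0,0]
    - [0.3268,-0.2149,0.0382,0,0,0,0]
    - [0.3268,-0.2149,0.0382,0,0,0,0]
    - [0.3268,-0.2149,0.0382,0,0,0,0]
    - [0.3268,-0.2149,0.0382,0,0,0,0]
    - [0.3268,-0.2149,0.0382,0,0,0,0]
    - [0.3268,-0.2149,0.0382,0,0,0,0]
    - [0.3268,-0.2149,0.0382,0,0,0,0]
    - [0.3268,-0.2149,0.0382,0,0,0,0]
    - [0.3268,-0.2149,0.0382,0,0,0,0]
  force: 50

```text
time_s: 0.93
position: [325.0, -325.1, 219.6]
eef_rot: [3.122, 0.352, -0.001]
ft_force: [-0.1, -0.1, 0.5]
gripper_width: 0.002
gripper_force: 0.0
```

Request:
servo_tool:
  commands:
    - [0.3269,-0.2183,0.1472,-0.0006,0,0.0498,0]
    - [0.3269,-0.2183,0.1472,-0.0006,0,0.0498,0]
    - [0.3269,-0.2183,0.1472,-0.0006,0,0.0498,0]
    - [0.3269,-0.2183,0.1472,-0.0006,0,0.0498,0]
    - [0.3269,-0.2183,0.1472,-0.0006,0,0.0498,0]
    - [0.3269,-0.2183,0.1472,-0.0006,0,0.0498,0]
    - [0.3269,-0.2183,0.1472,-0.0006,0,0.0498,0]
    - [0.3269,-0.2183,0.1472,-0.0006,0,0.0498,0]
    - [0.3269,-0.2183,0.1472,-0.0006,0,0.0498,0]
    - [0.3269,-0.2183,0.1472,-0.0006,0,0.0498,0]

```text
time_s: 1.77
position: [527.9, -112.0, 108.3]
eef_rot: [3.138, 0.105, -0.003]
ft_force: [0.5, -1.4, -0.8]
gripper_width: -0.005
gripper_force: 0.0
```

```bash
cat > look.py <<'E'
import sys; from h import *
f=sys.argv[1]
t=optics.snapshot("top")[:,:,::-1]; s=optics.snapshot("side")[:,:,::-1]
cv2.imwrite(f"pics/{f}_t.png",t); cv2.imwrite(f"pics/{f}_s.png",s)
a=cv2.resize(t[130:230,270:370],(400,400),interpolation=cv2.INTER_CUBIC)
b=cv2.resize(s[140:260,285:385],(400,480),interpolation=cv2.INTER_CUBIC)
o=np.zeros((480,800,3),np.uint8); o[:400,:400]=a; o[:,400:]=b
cv2.imwrite(f"pics/{f}.png",o); print(manip.state()['qpos'].round(3),manip.state()['position'].round(1))
E
python3 look.py a
python3 - <<'E'
from h import *
print(proj("side",[hp(24,0,91),hp(46,0,91),hp(24,0,40),hp(37,0,40)]), proj("top",[hp(24,0,91)]))
plan(hp(35,0,37),tool(0)) 
E
```

```text
[-0.417  0.374  1.743 -0.003  1.024  1.091] [ 527.5 -113.2  109.4]
[[346.7755172  194.13536929]
 [357.70083839 195.05383216]
 [346.21474711 216.92246345]
 [352.49785969 217.51183632]] [[317.6088568  169.54412932]]
row [0.0, 0.0, 0.0973] [-0.0, -0.0, -0.0] mm 73.0 deg 0.0
```

View pics/a.png

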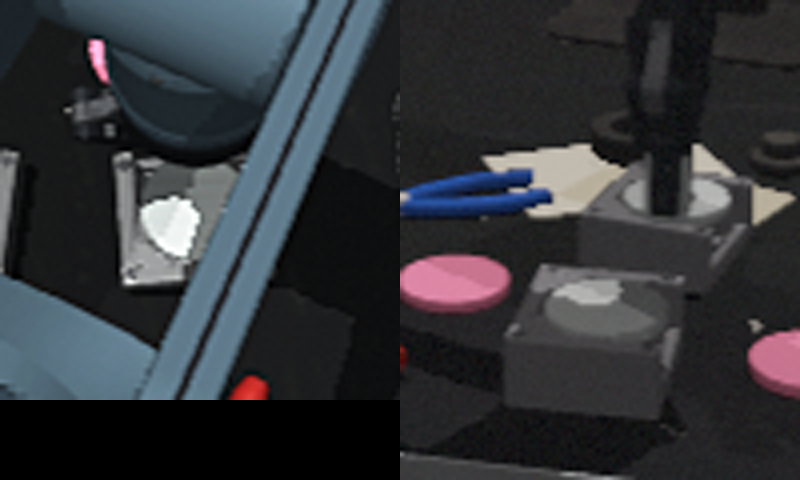

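The fingertips in the side view (x 347–357, row 193) match the prediction (346.8–357.7, row 194). Now I push the rim down.

Request:
servo_tool:
  commands:
    - [0,0,0.04,0,0,0,0]
    - [0,0,0.065,0,0,0,0]
    - [0,0,0.07,0,0,0,0]
    - [0,0,0.075,0,0,0,0]
    - [0,0,0.08,0,0,0,0]
    - [0,0,0.085,0,0,0,0]
    - [0,0,0.09,0,0,0,0]
    - [0,0,0.095,0,0,0,0]
    - [0,0,0.1,0,0,0,0]
    - [0,0,0.1,0,0,0,0]

```text
time_s: 2.7
position: [530.7, -112.2, 35.9]
eef_rot: [3.136, 0.104, 0.01]
ft_force: [2.5, -0.9, 5.3]
gripper_width: 0.001
gripper_force: 2.8
```

```bash
python3 look.py b
python3 - <<'E'
from h import *
c=json.load(open('cmd.json')); c['p'][2]=35; json.dump(c,open('cmd.json','w'))
print(manip.state()['ft_force'])
plan(hp(35,0,160),tool(0),save=False)
E
```

```text
[-0.413  0.476  1.805 -0.002  0.853  1.092] [ 530.5 -112.2   35.9]
[ 2.71369194 -0.54348822  5.34828298]
row [0.0, 0.0, -0.1667] [-0.0, -0.0, -0.0] mm 125.0 deg 0.0
```

View pics/b.png

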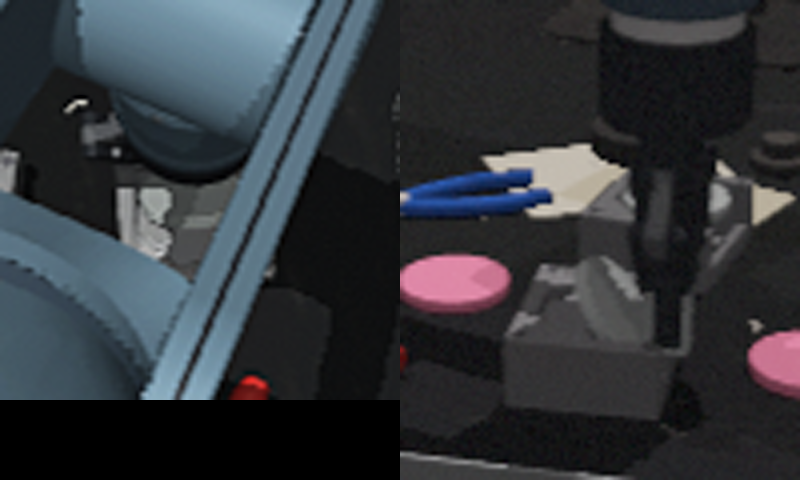

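The disc has tipped up and leans on the step: its raised rim is at side crop about (590,260), with the fingers to its right. I retract upward.

Request:
servo_tool:
  commands:
    - [0,0,-0.01,0,0,0,0]
    - [0,0,-0.03,0,0,0,0]
    - [0,0,-0.06,0,0,0,0]
    - [0,0,-0.1,0,0,0,0]
    - [0,0,-0.14,0,0,0,0]
    - [0,0,-0.18,0,0,0,0]
    - [0,0,-0.22,0,0,0,0]
    - [0,0,-0.26,0,0,0,0]
    - [0,0,-0.26,0,0,0,0.3]
    - [0,0,-0.26,0,0,0,0.3]

```text
time_s: 3.63
position: [528.6, -111.2, 231.7]
eef_rot: [3.136, 0.105, 0.007]
ft_force: [-0.4, 0.5, -0.1]
gripper_width: 0.273
gripper_force: 0.0
```

```bash
python3 look.py c
python3 - <<'E'
from h import *
c=json.load(open('cmd.json')); c['p'][2]=230; json.dump(c,open('cmd.json','w'))
E
```

```text
[-0.413  0.253  1.592 -0.002  1.297  1.092] [ 527.1 -110.6  228.6]
```

View pics/c.png

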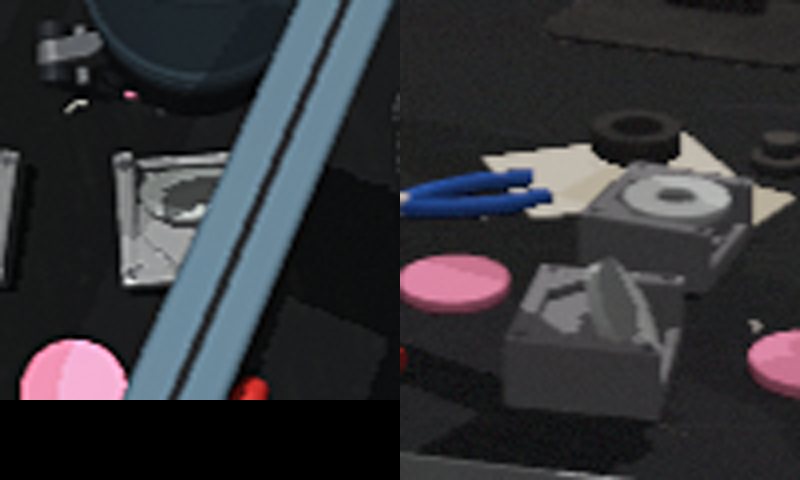

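```bash
python3 - <<'E'
from h import *
im=cv2.imread("pics/c_s.png")
a=cv2.resize(im[195:240,315:365],None,fx=12,fy=12,interpolation=cv2.INTER_CUBIC); cv2.imwrite("pics/c2.png",cv2.convertScaleAbs(a,alpha=1.6))
for L in range(50,91,10):
    s,c=np.sin(np.deg2rad(L)),np.cos(np.deg2rad(L))
    u=np.array([-c,0,s]); n=np.array([s,0,c]) # up in-plane, upper-face normal
    # lower face through (10,32); lower rim corner (lower face) on floor z=4
    b=np.array([10+28*c/s,0,4]); top=b+64*u
    cen=b+32*u+8*n   # upper face centre
    P=[hp(*p) for p in (top,top+8*n,b+8*n,cen+[0,-32,0],cen+[0,32,0])]
    print(L,"top",top.round(1),"px",((proj("side",P)-[315,195])*12).round(0).tolist())
E
```

```text
50 top [-7.6  0.  53. ] px [[193.0, 178.0], [229.0, 154.0], [460.0, 431.0], [313.0, 379.0], [375.0, 213.0]]
60 top [-5.8  0.  59.4] px [[204.0, 145.0], [244.0, 127.0], [422.0, 433.0], [302.0, 367.0], [364.0, 201.0]]
70 top [-1.7  0.  64.1] px [[228.0, 122.0], [272.0, 111.0], [391.0, 436.0], [300.0, 361.0], [363.0, 196.0]]
80 top [ 3.8  0.  67. ] px [[260.0, 109.0], [306.0, 106.0], [363.0, 440.0], [303.0, 361.0], [365.0, 195.0]]
90 top [10.  0. 68.] px [[296.0, 107.0], [343.0, 112.0], [336.0, 445.0], [307.0, 366.0], [370.0, 200.0]]
```

View pics/c2.png

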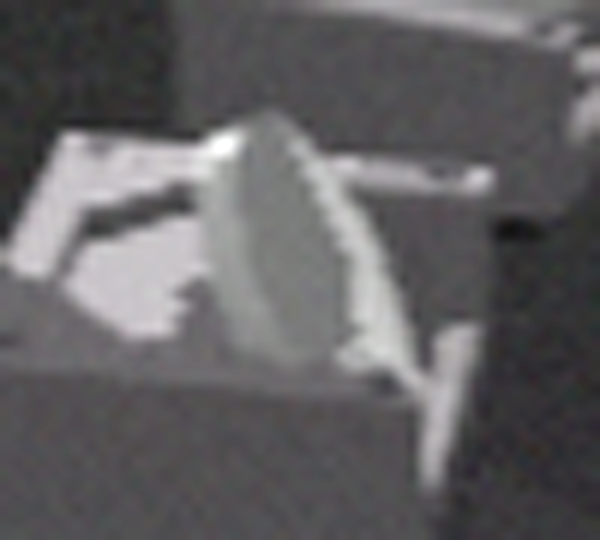

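The disc's upper-face apex is at crop (265,115) and the lower edge of the rim at (215,140). That puts the lean at about 66°, with the rim top middle near holder (0,0,64). The geometry fits a disc on the trough floor leaning against the step. I go to a tilted pre-grasp.

```bash
python3 - <<'E'
from h import *
plan(hp(0,0,180),tool(45,-10))
plan(hp(-26.4,0,126.7),tool(90,-23))
plan(hp(.9,0,62.3),tool(90,-23),save=False)
E
```

```text
row [-0.0466, 0.0, 0.0667] [-0.0527, 0.0218, -0.2494] mm 61.0 deg 46.1
row [-0.0249, -0.0369, 0.0656] [-0.0684, 0.0712, -0.2401] mm 59.5 deg 46.7
row [-0.0001, -0.0, 0.0933] [-0.0, -0.0, -0.0001] mm 70.0 deg 0.0
```

Request:
servo_tool:
  commands:
    - [-0.0466,0,0.0667,-0.0527,0.0218,-0.2494,0.27]
    - [-0.0466,0,0.0667,-0.0527,0.0218,-0.2494,0.27]
    - [-0.0466,0,0.0667,-0.0527,0.0218,-0.2494,0.27]
    - [-0.0466,0,0.0667,-0.0527,0.0218,-0.2494,0.27]
    - [-0.0466,0,0.0667,-0.0527,0.0218,-0.2494,0.27]
    - [-0.0466,0,0.0667,-0.0527,0.0218,-0.2494,0.27]
    - [-0.0466,0,0.0667,-0.0527,0.0218,-0.2494,0.27]
    - [-0.0466,0,0.0667,-0.0527,0.0218,-0.2494,0.27]
    - [-0.0466,0,0.0667,-0.0527,0.0218,-0.2494,0.27]
    - [-0.0466,0,0.0667,-0.0527,0.0218,-0.2494,0.27]

```text
time_s: 4.57
position: [492.6, -113.3, 178.4]
eef_rot: [2.715, 1.229, 0.105]
ft_force: [-0.1, -0.1, -0.1]
gripper_width: 0.269
gripper_force: 0.0
```

Request:
servo_tool:
  commands:
    - [-0.0249,-0.0369,0.0656,-0.0684,0.0712,-0.2401,0.27]
    - [-0.0249,-0.0369,0.0656,-0.0684,0.0712,-0.2401,0.27]
    - [-0.0249,-0.0369,0.0656,-0.0684,0.0712,-0.2401,0.27]
    - [-0.0249,-0.0369,0.0656,-0.0684,0.0712,-0.2401,0.27]
    - [-0.0249,-0.0369,0.0656,-0.0684,0.0712,-0.2401,0.27]
    - [-0.0249,-0.0369,0.0656,-0.0684,0.0712,-0.2401,0.27]
    - [-0.0249,-0.0369,0.0656,-0.0684,0.0712,-0.2401,0.27]
    - [-0.0249,-0.0369,0.0656,-0.0684,0.0712,-0.2401,0.27]
    - [-0.0249,-0.0369,0.0656,-0.0684,0.0712,-0.2401,0.27]
    - [-0.0249,-0.0369,0.0656,-0.0684,0.0712,-0.2401,0.27]

```text
time_s: 5.4
position: [466.4, -115.8, 125.7]
eef_rot: [1.944, 2.067, 0.419]
ft_force: [0.6, -1.1, 0.1]
gripper_width: 0.27
gripper_force: 0.0
```

Request:
servo_tool:
  commands:
    - [0,0,0.01,0,0,0,0.27]
    - [0,0,0.02,0,0,0,0.27]
    - [0,0,0.03,0,0,0,0.27]
    - [0,0,0.04,0,0,0,0.27]
    - [0,0,0.05,0,0,0,0.27]
    - [0,0,0.058,0,0,0,0.27]
    - [0,0,0.06,0,0,0,0.27]
    - [0,0,0.06,0,0,0,0.27]
    - [0,0,0.06,0,0,0,0.27]
    - [0,0,0.06,0,0,0,0.27]

```text
time_s: 6.23
position: [484.3, -114.2, 84.8]
eef_rot: [1.937, 2.071, 0.42]
ft_force: [0.7, 0.4, 0.1]
gripper_width: 0.269
gripper_force: 0.0
```

```bash
python3 look.py d
python3 - <<'E'
from h import *
s=manip.state(); print(s['position'],s['eef_rot'],RH.inv().apply(s['position']-H), tool(90,-23).as_rotvec())
plan(hp(-26.4,0,126.7)+45*tool(90,-23).as_matrix()[:,2],tool(90,-23))
im=cv2.imread("pics/d_s.png")
a=cv2.resize(im[170:240,310:370],None,fx=8,fy=8,interpolation=cv2.INTER_CUBIC); cv2.imwrite("pics/d2.png",cv2.convertScaleAbs(a,alpha=1.8))
E
```

```text
[-0.635  0.201  2.181  0.542  0.508 -1.146] [ 484.3 -114.3   84.9]
[ 484.34419026 -114.31185725   84.93940152] [1.9370794  2.0704906  0.41972422] [-8.7038394  -0.43597837 84.93940152] [1.93855884 2.07158915 0.42146958]
row [-0.0001, -0.0, 0.06] [-0.0, -0.0, -0.0001] mm 45.0 deg 0.0
```

View pics/d2.png

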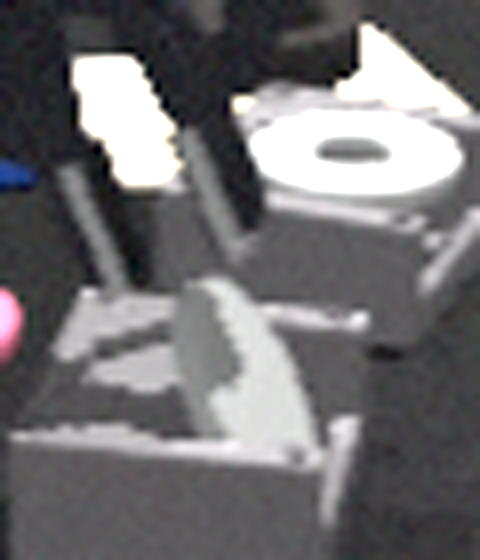

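The fingers straddle the raised rim: tips at crop (125,290) and (240,258), disc rim at (175–228,285). The disc tilt matches the fingers. I continue down about 25 mm and 1 mm toward +y, then grip.

Request:
servo_tool:
  commands:
    - [0,0.0013,0.006,0,0,0,0.27]
    - [0,0.0013,0.012,0,0,0,0.27]
    - [0,0.0013,0.018,0,0,0,0.27]
    - [0,0.0013,0.024,0,0,0,0.27]
    - [0,0.0013,0.03,0,0,0,0.27]
    - [0,0.0013,0.033,0,0,0,0.27]
    - [0,0.0013,0.033,0,0,0,0.27]
    - [0,0.0013,0.033,0,0,0,0.27]
    - [0,0.0013,0.033,0,0,0,0.27]
    - [0,0.0013,0.033,0,0,0,0.27]

```text
time_s: 7.17
position: [494.8, -113.5, 62.3]
eef_rot: [1.937, 2.071, 0.42]
ft_force: [0.4, 0.3, -0.0]
gripper_width: 0.271
gripper_force: 0.0
```

```bash
python3 look.py e
python3 - <<'E'
from h import *
c=json.load(open('cmd.json')); plan(R.from_rotvec(c['r']).apply([0,1,25])+c['p'],R.from_rotvec(c['r']))
im=cv2.imread("pics/e_s.png")
a=cv2.resize(im[170:240,310:370],None,fx=8,fy=8,interpolation=cv2.INTER_CUBIC); cv2.imwrite("pics/e2.png",cv2.convertScaleAbs(a,alpha=1.8))
E
```

```text
[-0.617  0.263  2.18   0.601  0.449 -1.196] [ 494.8 -113.5   62.4]
row [0.0, 0.0013, 0.0333] [0.0, 0.0, 0.0] mm 25.0 deg 0.0
```

View pics/e2.png

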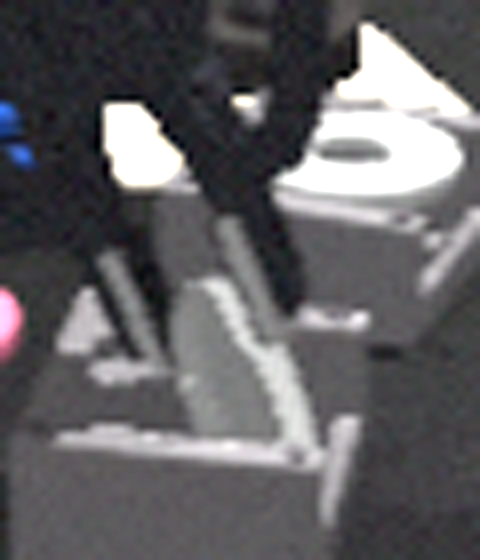

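The disc rim is between the pads: left tip (155,370), right tip (280,340), rim top about (200,283). I close.

Request:
servo_tool:
  commands:
    - [0,0,0,0,0,0,0.2]
    - [0,0,0,0,0,0,0.15]
    - [0,0,0,0,0,0,0.1]
    - [0,0,0,0,0,0,0.05]
    - [0,0,0,0,0,0,0]
    - [0,0,0,0,0,0,0]
    - [0,0,0,0,0,0,0]
    - [0,0,0,0,0,0,0]
    - [0,0,0,0,0,0,0]
    - [0,0,0,0,0,0,0]
  force: 70

```text
time_s: 8.1
position: [495.1, -113.6, 62.5]
eef_rot: [1.937, 2.07, 0.42]
ft_force: [-0.1, 0.8, 5.5]
gripper_width: 0.076
gripper_force: 69.3
```

```bash
python3 - <<'E'
from h import *
c=json.load(open('cmd.json')); r=R.from_rotvec(c['r'])
plan(np.array(c['p'])+[-6,0,17],r)
plan(np.array(c['p'])+[-36,0,130],r)
E
```

```text
row [0.0005, 0.0015, -0.024] [0.0, 0.0, 0.0] mm 18.0 deg 0.0
row [0.0027, 0.0221, -0.1543] [0.0, -0.0, -0.0] mm 116.9 deg 0.0
```

Request:
servo_tool:
  commands:
    - [0,0,-0.004,0,0,0,0]
    - [0,0,-0.008,0,0,0,0]
    - [0,0.001,-0.012,0,0,0,0]
    - [0,0.001,-0.016,0,0,0,0]
    - [0.0005,0.0015,-0.02,0,0,0,0]
    - [0.0005,0.0015,-0.024,0,0,0,0]
    - [0.0005,0.0015,-0.024,0,0,0,0]
    - [0.0005,0.0015,-0.024,0,0,0,0]
    - [0.0005,0.0015,-0.024,0,0,0,0]
    - [0.0005,0.0015,-0.024,0,0,0,0]

```text
time_s: 8.93
position: [488.7, -113.4, 79.0]
eef_rot: [1.938, 2.071, 0.42]
ft_force: [0.2, 0.5, -1.8]
gripper_width: 0.073
gripper_force: 68.4
```

Request:
servo_tool:
  commands:
    - [0.0003,0.0022,-0.0154,0,0,0,0]
    - [0.0005,0.0044,-0.0308,0,0,0,0]
    - [0.0008,0.0066,-0.0462,0,0,0,0]
    - [0.001,0.0088,-0.0616,0,0,0,0]
    - [0.0013,0.011,-0.077,0,0,0,0]
    - [0.0016,0.0133,-0.0925,0,0,0,0]
    - [0.0019,0.0155,-0.108,0,0,0,0]
    - [0.0022,0.018,-0.125,0,0,0,0]
    - [0.0025,0.02,-0.14,0,0,0,0]
    - [0.0027,0.0221,-0.1543,0,0,0,0]

```text
time_s: 9.77
position: [458.3, -113.1, 192.5]
eef_rot: [1.938, 2.071, 0.42]
ft_force: [0.3, -0.1, -2.0]
gripper_width: 0.072
gripper_force: 68.5
```

```bash
python3 look.py f
python3 - <<'E'
from h import *
im=cv2.imread("pics/f_s.png")
a=cv2.resize(im[80:260,240:420],None,fx=3,fy=3,interpolation=cv2.INTER_CUBIC); cv2.imwrite("pics/f2.png",cv2.convertScaleAbs(a,alpha=1.8))
E
```

```text
[-0.679 -0.033  2.09   0.371  0.814 -0.965] [ 459.2 -113.8  193.6]
```

View pics/f2.png

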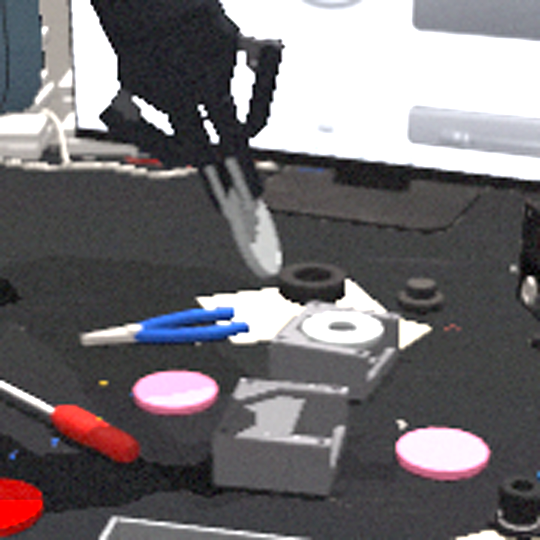

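The disc is held, in line with the fingers, and the wrist carries about 2 N. The holder is empty and the washer is undisturbed at crop (342,327). Next I carry it over the tray while tilting it toward flat.

```bash
python3 - <<'E'
from h import *
ex=RH.apply([1,0,0]); D=np.array([498.3,-317.2,0])+8*ex
T=D-30*np.cos(np.deg2rad(33))*ex; print(T)
plan(T+[0,0,160],tool(90,-57))
plan(T+[0,0,65],tool(90,-57))
E
```

```text
[ 481.17761002 -318.33726789    0.        ]
row [-0.2749, -0.0064, 0.0446] [-0.1889, -0.0001, 0.0] mm 208.9 deg 34.0
row [0.0, -0.1062, 0.069] [-0.0, 0.0, 0.0] mm 95.0 deg 0.0
```

Request:
servo_tool:
  commands:
    - [-0.03,0,0.005,-0.02,0,0,0]
    - [-0.06,-0.001,0.01,-0.041,0,0,0]
    - [-0.092,-0.002,0.015,-0.063,0,0,0]
    - [-0.123,-0.003,0.02,-0.084,0,0,0]
    - [-0.155,-0.0036,0.025,-0.106,0,0,0]
    - [-0.187,-0.0043,0.03,-0.128,0,0,0]
    - [-0.219,-0.005,0.0355,-0.15,0,0,0]
    - [-0.25,-0.0058,0.0405,-0.17,0,0,0]
    - [-0.2749,-0.0064,0.0446,-0.1889,0,0,0]
    - [-0.2749,-0.0064,0.0446,-0.1889,0,0,0]

```text
time_s: 10.7
position: [479.6, -323.4, 156.5]
eef_rot: [1.58, 1.675, 0.91]
ft_force: [-1.3, -0.7, -3.5]
gripper_width: 0.072
gripper_force: 68.9
```

Request:
servo_tool:
  commands:
    - [0,-0.012,0.008,0,0,0,0]
    - [0,-0.027,0.0175,0,0,0,0]
    - [0,-0.042,0.0273,0,0,0,0]
    - [0,-0.057,0.037,0,0,0,0]
    - [0,-0.072,0.0468,0,0,0,0]
    - [0,-0.087,0.0565,0,0,0,0]
    - [0,-0.099,0.0643,0,0,0,0]
    - [0,-0.1062,0.069,0,0,0,0]
    - [0,-0.1062,0.069,0,0,0,0]
    - [0,-0.1062,0.069,0,0,0,0]

```text
time_s: 11.53
position: [481.0, -318.1, 64.5]
eef_rot: [1.574, 1.682, 0.912]
ft_force: [-0.1, -0.3, -2.0]
gripper_width: 0.071
gripper_force: 68.9
```

```bash
python3 look.py g
python3 - <<'E'
from h import *
s=manip.state(); print(s['ft_force'],s['eef_rot'],tool(90,-57).as_rotvec())
c=json.load(open('cmd.json'));plan(np.array(c['p'])-[0,0,18],R.from_rotvec(c['r']),save=False)
im=cv2.imread("pics/g_s.png")
a=cv2.resize(im[180:330,220:380],None,fx=3.6,fy=3.6,interpolation=cv2.INTER_CUBIC); cv2.imwrite("pics/g2.png",cv2.convertScaleAbs(a,alpha=1.8))
E
```

```text
[-1.325  0.574  2.228  1.523  0.972 -2.736] [ 481.1 -318.6   65.2]
[ 1.32749420e-01 -2.62257411e-04 -2.43113126e+00] [1.57199934 1.68208272 0.91093396] [1.573587   1.68157174 0.91301896]
row [0.0, -0.0201, 0.0131] [0.0, 0.0, 0.0] mm 18.0 deg 0.0
```

View pics/g2.png

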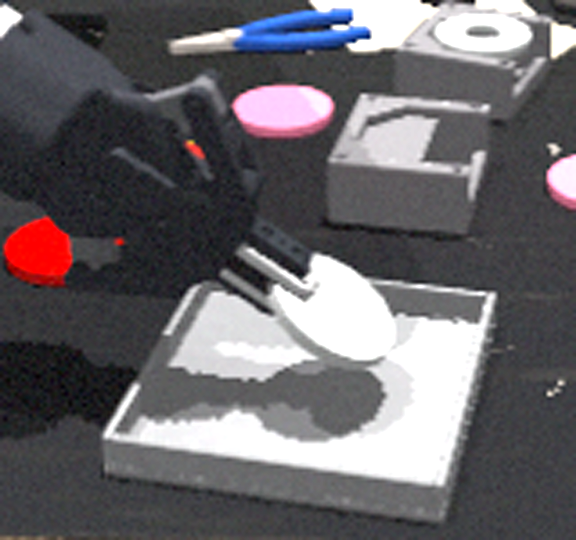

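The disc (white, crop about (335,310)) is over the tray with its far rim lower and clear of the walls. I lower until the far rim touches.

Request:
servo_tool:
  commands:
    - [0,-0.008,0.0052,0,0,0,0]
    - [0,-0.014,0.0092,0,0,0,0]
    - [0,-0.018,0.0118,0,0,0,0]
    - [0,-0.02,0.0131,0,0,0,0]
    - [0,-0.022,0.0144,0,0,0,0]
    - [0,-0.0235,0.0154,0,0,0,0]
    - [0,-0.025,0.0163,0,0,0,0]
    - [0,-0.026,0.017,0,0,0,0]
    - [0,-0.026,0.017,0,0,0,0]
    - [0,-0.026,0.017,0,0,0,0]

```text
time_s: 12.47
position: [481.1, -318.7, 41.6]
eef_rot: [1.572, 1.682, 0.911]
ft_force: [0.0, -0.1, -1.7]
gripper_width: 0.072
gripper_force: 68.9
```

Request:
servo_tool:
  commands:
    - [0,-0.0005,0.0003,0,0,0,0]
    - [0,-0.001,0.0006,0,0,0,0]
    - [0,-0.0015,0.001,0,0,0,0]
    - [0,-0.002,0.0013,0,0,0,0]
    - [0,-0.0025,0.0016,0,0,0,0]
    - [0,-0.003,0.002,0,0,0,0]
    - [0,-0.0033,0.0022,0,0,0,0]
    - [0,-0.0033,0.0022,0,0,0,0]
    - [0,-0.0033,0.0022,0,0,0,0]
    - [0,-0.0033,0.0022,0,0,0,0]

```text
time_s: 13.3
position: [481.4, -318.8, 39.7]
eef_rot: [1.57, 1.68, 0.913]
ft_force: [-6.1, 0.3, 7.4]
gripper_width: 0.074
gripper_force: 70.7
```

The far rim is on the tray floor. I open slowly so the disc settles onto the lower finger.

Request:
servo_tool:
  commands:
    - [0,0,0,0,0,0,0.08]
    - [0,0,0,0,0,0,0.09]
    - [0,0,0,0,0,0,0.1]
    - [0,0,0,0,0,0,0.12]
    - [0,0,0,0,0,0,0.14]
    - [0,0,0,0,0,0,0.16]
    - [0,0,0,0,0,0,0.18]
    - [0,0,0,0,0,0,0.2]
    - [0,0,0,0,0,0,0.2]
    - [0,0,0,0,0,0,0.2]
  force: 20

```text
time_s: 14.13
position: [481.2, -318.6, 38.5]
eef_rot: [1.572, 1.682, 0.912]
ft_force: [0.5, 0.0, -2.1]
gripper_width: 0.197
gripper_force: 0.4
```

```bash
python3 look.py i
python3 - <<'E'
from h import *
c=json.load(open('cmd.json')); c['p'][2]=39.6; json.dump(c,open('cmd.json','w')); r=R.from_rotvec(c['r'])
ex=RH.apply([1,0,0])
plan(np.array(c['p'])-10*ex-[0,0,8],r,save=False)
plan(np.array(c['p'])-10*ex,r,save=False)
im=cv2.imread("pics/i_s.png")
a=cv2.resize(im[180:330,220:380],None,fx=3.6,fy=3.6,interpolation=cv2.INTER_CUBIC); cv2.imwrite("pics/i2.png",cv2.convertScaleAbs(a,alpha=1.8))
E
```

```text
[-1.325  0.645  2.23   1.573  0.97  -2.824] [ 481.1 -318.6   38.5]
row [0.0, -0.0162, -0.0054] [0.0, 0.0, 0.0] mm 12.8 deg 0.0
row [-0.0, -0.0073, -0.0112] [0.0, 0.0, 0.0] mm 10.0 deg 0.0
```

View pics/i2.png

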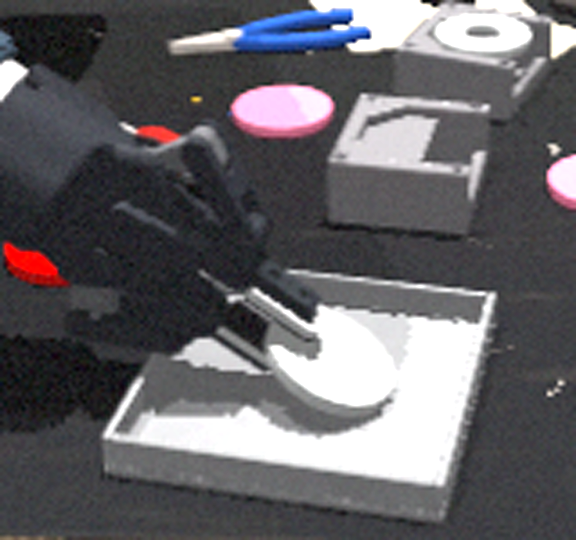

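The disc rests on the lower finger at about 25°, far rim on the floor at crop (350,410). I back off while turning the tool steeper, so the near rim comes down gently.

```bash
python3 - <<'E'
from h import *
c=json.load(open('cmd.json'));ex=RH.apply([1,0,0]); p=np.array(c['p'])
plan(p-4*ex-[0,0,4],tool(90,-35),save=False)
plan(p-16*ex-[0,0,4],tool(90,-35))
p=p-16*ex-[0,0,4]
plan(p-12*ex+[0,0,120],tool(90,-35))
E
```

```text
row [0.0, -0.0074, -0.0016] [0.1222, 0.0, 0.0] mm 5.7 deg 22.0
row [0.0, -0.0161, -0.015] [0.1222, 0.0, 0.0] mm 16.5 deg 22.0
row [-0.0, 0.0787, -0.1402] [0.0, 0.0, 0.0] mm 120.6 deg 0.0
```

Request:
servo_tool:
  commands:
    - [0,-0.0018,-0.0004,0.03,0,0,0.2]
    - [0,-0.0036,-0.0008,0.06,0,0,0.2]
    - [0,-0.0055,-0.0012,0.09,0,0,0.22]
    - [0,-0.0074,-0.0016,0.1222,0,0,0.23]
    - [0,-0.009,-0.004,0.1222,0,0,0.24]
    - [0,-0.0105,-0.0063,0.1222,0,0,0.25]
    - [0,-0.012,-0.0086,0.1222,0,0,0.25]
    - [0,-0.0135,-0.011,0.1222,0,0,0.25]
    - [0,-0.015,-0.0132,0.1222,0,0,0.25]
    - [0,-0.0161,-0.015,0.1222,0,0,0.25]

```text
time_s: 15.07
position: [464.4, -319.6, 34.0]
eef_rot: [1.817, 1.939, 0.612]
ft_force: [-0.3, -0.6, 0.3]
gripper_width: 0.249
gripper_force: 0.0
```

```bash
python3 look.py j
python3 - <<'E'
from h import *
im=cv2.imread("pics/j_s.png")
a=cv2.resize(im[180:330,220:380],None,fx=3.6,fy=3.6,interpolation=cv2.INTER_CUBIC); cv2.imwrite("pics/j2.png",cv2.convertScaleAbs(a,alpha=1.8))
E
```

```text
[-1.147  0.456  2.116  1.102  0.646 -2.147] [ 464.5 -319.8   34.1]
```

I have now viewed 12 pictures, over the limit of 10, so I'll check the rest numerically. The wrist force has gone to zero, so the disc is off the fingers. I retract.

Request:
servo_tool:
  commands:
    - [0,-0.008,-0.0115,0,0,0,0.25]
    - [0,-0.006,-0.0145,0,0,0,0.25]
    - [0,-0.003,-0.02,0,0,0,0.25]
    - [0,0.004,-0.03,0,0,0,0.25]
    - [0,0.015,-0.05,0,0,0,0.25]
    - [0,0.03,-0.07,0,0,0,0.25]
    - [0,0.05,-0.1,0,0,0,0.25]
    - [0,0.0787,-0.1402,0,0,0,0.25]
    - [0,0.0787,-0.1402,0,0,0,0.25]
    - [0,0.0787,-0.1402,0,0,0,0.25]

```text
time_s: 16.0
position: [453.8, -321.7, 157.4]
eef_rot: [1.81, 1.939, 0.606]
ft_force: [-0.1, 0.8, 0.4]
gripper_width: 0.25
gripper_force: 0.0
```

```bash
python3 - <<'E'
from h import *
c=json.load(open('cmd.json')); plan(np.array(c['p'])+[-120,120,60],tool(90,-35))
E
```

```text
row [0.1702, -0.0762, -0.1511] [0.0, 0.0, 0.0] mm 180.0 deg 0.0
```

Request:
servo_tool:
  commands:
    - [0.03,-0.014,-0.028,0,0,0,0.25]
    - [0.06,-0.027,-0.053,0,0,0,0.25]
    - [0.09,-0.04,-0.08,0,0,0,0.25]
    - [0.12,-0.054,-0.107,0,0,0,0.25]
    - [0.15,-0.067,-0.133,0,0,0,0.25]
    - [0.1702,-0.0762,-0.1511,0,0,0,0.25]
    - [0.1702,-0.0762,-0.1511,0,0,0,0.25]
    - [0.1702,-0.0762,-0.1511,0,0,0,0.25]
    - [0.1702,-0.0762,-0.1511,0,0,0,0.25]
    - [0.1702,-0.0762,-0.1511,0,0,0,0.25]

```text
time_s: 16.83
position: [333.4, -200.7, 214.0]
eef_rot: [1.816, 1.941, 0.611]
ft_force: [0.1, 0.3, 0.6]
gripper_width: 0.249
gripper_force: 0.0
```

```bash
python3 look.py k; python3 - <<'E'
from h import *
t=cv2.imread("pics/k_t.png"); s=cv2.imread("pics/k_s.png")
for n,im,ctr,th in(("top",t,(403,182),(200,225,240)),("side",s,(308,285),(140,170,200,230)),("top",t,(253,180),(200,))):
    g=cv2.cvtColor(im,cv2.COLOR_BGR2GRAY)
    w=g[ctr[1]-33:ctr[1]+33,ctr[0]-45:ctr[0]+45]; print(n,np.percentile(w,[5,25,50,75,95]))
    for v in th:
        k,l,st,c=cv2.connectedComponentsWithStats((w>v).astype(np.uint8))
        for i in range(1,k):
            if st[i][4]>100:
                pts=np.argwhere(l==i)[:,::-1]+np.array(ctr)-[45,33]
                hull=cv2.convexHull(pts.astype(np.float32)); e=cv2.fitEllipse(hull)
                print(v,st[i][4],np.round(e[0],1),np.round(e[1],1),round(e[2]),onz(n,e[0],12 if ctr[0]!=253 else 40).round(1))
P=[496,-317,12]
a=np.linspace(0,2*np.pi,60,endpoint=False)
for n in("top","side"): print(n,"expected flat",cv2.fitEllipse(proj(n,np.c_[P[0]+32*np.cos(a),P[1]+32*np.sin(a),0*a+12]).astype(np.float32)))
E
```

```text
[-1.437 -0.223  2.281  0.681  1.14  -1.816] [ 333.4 -200.4  214. ]
top [ 24.  30. 160. 173. 227.]
200 501 [401.7 180.1] [24.9 25.2] 139 [[ 503.5 -316.6   12. ]]
225 364 [401.5 180.3] [24.  24.4] 165 [[ 502.9 -316.    12. ]]
side [ 35.  61. 140. 147. 178.]
140 2809 [311.9 286.1] [56.9 89.6] 92 [[ 507.6 -321.2   12. ]]
170 615 [309.  284.1] [21.5 36.1] 89 [[ 501.4 -317.3   12. ]]
top [ 20.  27.  29. 214. 241.]
200 1291 [221.5 189.8] [38.6 64.8] 177 [[478.2 112.4  40. ]]
200 463 [253.  179.5] [25.9 26.6] 75 [[502.3  39.1  40. ]]
top expected flat ((401.9631652832031, 183.15567016601562), (25.972118377685547, 26.491683959960938), 130.4714813232422)
side expected flat ((305.9670104980469, 283.958740234375), (22.544607162475586, 38.277976989746094), 88.18172454833984)
```

The disc lies flat. Both views put it at about (502.5,-317) on the tray floor, and its ellipse shapes match a level disc. The washer is unmoved at (502.3,39.1).

```bash
python3 -c "
from workcell import ticket
print(ticket.job_done())"
```

```text
the job is handed in; nothing more can be done
None
```

The solid disc lies flat in the tray and the washer is where it started; I handed the job in at about 17 s, but I viewed 12 pictures against the limit of 10.

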